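# Charge-test a repaired work lantern

## Task

Stand the repaired work lantern upright in the charging cradle by setting it down, not dropping it, and let go of it. Then, with the lantern in the cradle, run the load test: hold the big round push button on the tester fully down without a break for about four seconds (at least three, never more than six) and release it so that it springs back up. Leave the lantern standing in the cradle and do not disturb the glue bottle, the hammer or the jar.

Things in the scene. Friction and masses are not known exactly. Their poses are not given: they have to be found in the camera images.
- lantern: loose grey block-shaped work lantern with a black carrying handle on top, 0.4 to 0.75 kg. Origin: centre of its underside, z up, x along its length. Foot 96 (x) by 66 (y) mm, body 90 by 60 mm up to z = 80 mm, round lamp on its -x face. Handle: straight bar along x, 96 mm long, 20 mm wide (y), z = 102 to 118 mm, on two 12 mm posts at x = +/-40 mm; the gap under it is 22 mm high.
- cradle: fixed black charging cradle: a tray 140 (x) by 110 (y) mm. Origin: centre of its underside on the bench, z up. Its floor is 8 mm above the bench, inside a rim 10 mm wide and 20 mm high; the clear inside is 120 by 90 mm, so the lantern fits lengthwise, either way round, with 12 mm to spare each side. It stands left or right of the lantern, the tester on the other side.
- tester: fixed grey bench tester, a box 110 (x) by 160 (y) by 60 mm high. Origin: centre of its underside on the bench. On its top are a big round button (at y = -40 mm) and a flat white time gauge (around y = +37 mm). It stands on the other side of the lantern from the cradle.
- hold_button_top (a point): centre of the top face of the black round push button on the tester, 44 mm in diameter, 84 mm above the bench when up, in a steel collar 60 mm in diameter whose top is 12 mm lower. It is pressed straight down 8 mm.
- hold_button (a joint): travel of the button in m: 0 up, 0.008 fully down (0.005 or more counts as down). It is momentary: a spring returns it; it starts to move at 1.4 N and is fully down at 4.5 N.
- gauge (a joint): marker of the tester's time gauge, in m: a 30 mm wide black bar on the panel beside the button, not to be handled. It rests at 0 and creeps away from that end while the button is down (about 0.018 after 3 s, 0.036 after 6 s, evenly), and creeps back at about half that speed when the button is up.
- glue: bystander: loose white glue bottle, 56 mm in diameter, 150 mm tall, standing. Origin: centre of its underside.
- hammer: bystander: loose hammer, 260 mm long, lying on the bench, about 26 mm high. Origin: middle of its length, at bench height; handle to -x, head at +x.
- jar: bystander: loose glass jar with a steel lid, 68 mm in diameter, 80 mm tall, standing. Origin: centre of its underside.
Mind the look-alikes: they are no part of the job. What is shaped like the tester but green or purple is not meant. What is shaped like the lantern but green is not meant.

How it is judged:
By the outcome, as a careful person would: the job done as asked, in the order asked, and still so for the second after the job is handed in, with the robot touching nothing.
It also fails if it takes over 59 s, if anything falls off the work surface, if the arm or the gripper's body presses on something with over 40 N, if the wrist force passes 120 N, or if a joint passes its speed limit or range.

## Robot

A 6-joint arm with a two-finger parallel gripper is mounted at the origin on the work surface. World frame = base frame: x ahead of the robot, y to its left, z up, the work surface at z = 0. Lengths are in m, angles in rad, forces in N, time in s.
With the tool pointing down it reaches from about 0.325 to 1 m from the base axis. Payload 5.1 kg.
Tool frame: the origin (TCP) lies at the very end of the fingers, on their centre line; the grasp point (between the pads) lies 19 mm behind it; z points along the fingers, y is the direction in which the jaws open and shut (so a half turn about z gives the same grasp; the last joint's range is limited). The gripper opens to 85 mm and grips with 20 to 120 N. Pads are 22 mm wide; open, the fingers measure 114 mm over their backs; the gripper's body (76 mm by 85 mm) begins 54 mm behind the grasp point. The pads swing forward as they close: fully open they stand 13 mm farther back than shut.
Start: joints at [1.203, 0.124, 1.65, -0, 1.367, -0.083], TCP at [0.183, 0.624, 0.231] pointing down, gripper open.
Joint ranges: [-2.61, 2.61], [-1.02, 2.33], [0.03, 2.71], [-1.35, 4.49], [0.32, 2.68], [-2.91, 2.91]. Speed limits (rad/s): [2.57, 2.57, 3.14, 3.14, 3.14, 3.14].

## Interface

Orientations are given as a rotation vector (axis times angle).
In Python, from rig import robot gives the robot as it stands.
- The arm moves only by the tool step_arm, never from a script. Its argument "series" is a list of rows, each a list of 7 numbers: the gripper command: -1 is shut, 1 is fully open, values between are in proportion, then the shift along the tool's x, y, z in cm, then the turn, a rotation vector about the tool's x, y, z in degrees. A call has 1 to 12 rows; each row is the pose to reach, as a shift and turn from the pose commanded when the call began, along the tool's axes at that moment; what a row does not reach only later rows make up. A row lasts 1/12 s, in which the tool goes at most 41.7 mm and 7.16 degrees, less where a joint would pass 70% of its speed; a pose out of reach is approached as far as the arm can. A call with a gripper value outside its range is refused whole. The fingers move at their own pace and stop on an object; the grip force is fixed at half the most. Time passes only in rows, so rows that repeat a pose let the fingers close. It gives the time, the measured TCP pose, the force and the opening at its end, in the units of the state.
- robot.get_state(): the state, without advancing time (a new reading comes with each control period).
- robot.camera(name): name is "scene" or "top" or "wrist"; returns a dict with "image" (384x512x3 uint8, blue, green, red), "mtx" (3x3 intrinsics, pixels), "R" (3x3) and "t" (3): a world point X has camera coordinates R X + t; the wrist camera has in their place "hand_eye" (4x4, takes a point from camera to tool coordinates, whose origin is the TCP and whose axes are the flange's). Camera axes: x right, y down, z forward; pixel columns grow to the right and rows downward; lengths in m; the calibration is good to about 2 mm. A picture is of the moment at which its call begins: read the wrist's pose just before it. There is no depth.
- robot.finish_job(): hands the job in, once; it reports no verdict.
The state is a dict: "t": time; "qpos": joint angles; "joint_velocities": joint speeds; "joint_efforts": joint torques, N m; "eef_pos": TCP position; "orientation": TCP orientation; "wrist_force": force on the tool from outside, world axes, zero at the start; "moment": the same for the moment, N m; "grip_width": finger opening in m.
Only numpy, scipy, OpenCV 4.12 (cv2) and the standard library are available. Lean on these libraries where they do the work, as an engineer would, in place of code of your own. Each camera call takes 0.05 s, during which the arm holds its last target.

## Working session

There is one attempt and no reset: what is moved stays moved. The work goes in short steps, Python scripts to look and compute and a tool call to move; the robot and the scene stay as the last step left them, time stands still between calls to the robot, and variables do not carry over. Pictures are saved under pics/ and viewed, and the job is handed in when it is done.

Besides the shell and the picture viewer there is one more tool, called by a JSON object that holds its "method" and its "body", one argument or row to a line. step_arm: Moves the arm, as the interface text tells. Its arguments: {"type":"object","properties":{"series":{"type":"array"}},"required":["series"]}

```bash
mkdir -p pics; ls
python3 - <<'E'
from rig import robot
import cv2,numpy as np
s=robot.get_state();print({k:np.round(v,3).tolist() for k,v in s.items()})
for n in["scene","top","wrist"]:
    c=robot.camera(n);cv2.imwrite(f"pics/{n}0.png",c["image"])
    print(n,{k:np.round(v,3).tolist() for k,v in c.items() if k!="image"})
E
```

```text
pics
{'t': 0.0, 'qpos': [1.203, 0.125, 1.652, 0.0, 1.368, -0.083], 'joint_velocities': [-0.001, 0.001, -0.0, -0.002, 0.001, -0.0], 'joint_efforts': [-0.001, -42.363, -36.544, -0.0, 0.007, 0.0], 'eef_pos': [0.182, 0.623, 0.23], 'orientation': [-0.446, -3.109, 0.003], 'wrist_force': [0.66, 0.217, -0.051], 'moment': [0.024, 0.033, 0.011], 'grip_width': 0.085}
scene {'mtx': [[425.479, 0.0, 253.605], [0.0, 425.479, 190.338], [0.0, 0.0, 1.0]], 'R': [[-0.467, 0.884, 0.02], [0.624, 0.345, -0.701], [-0.627, -0.315, -0.713]], 't': [0.267, -0.261, 1.841]}
top {'mtx': [[386.838, 0.0, 253.328], [0.0, 386.838, 189.097], [0.0, 0.0, 1.0]], 'R': [[-0.001, -1.0, -0.002], [-0.98, 0.001, -0.201], [0.201, 0.002, -0.98]], 't': [-0.044, 0.525, 1.243]}
wrist {'mtx': [[295.115, 0.0, 254.12], [0.0, 295.115, 193.29], [0.0, 0.0, 1.0]], 'hand_eye': [[-0.001, -0.947, -0.321, 0.083], [1.0, -0.0, -0.001, -0.0], [0.001, -0.321, 0.947, -0.141], [0.0, 0.0, 0.0, 1.0]]}
```

View pics/top0.png

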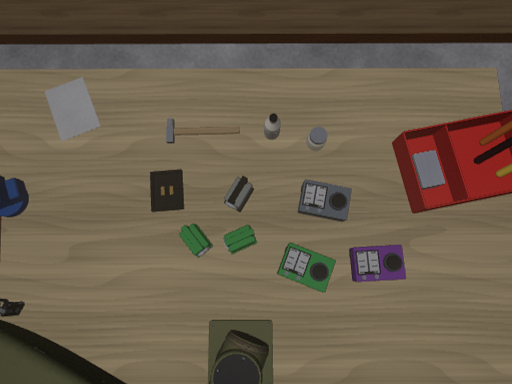

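View pics/scene0.png

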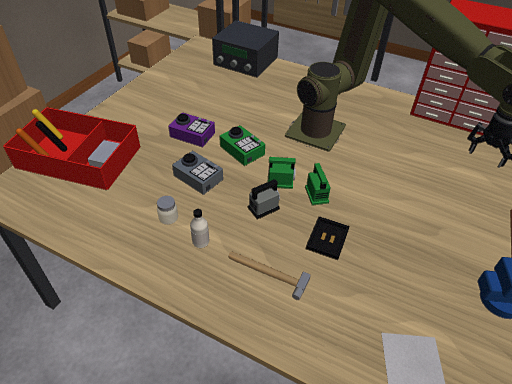

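View pics/wrist0.png

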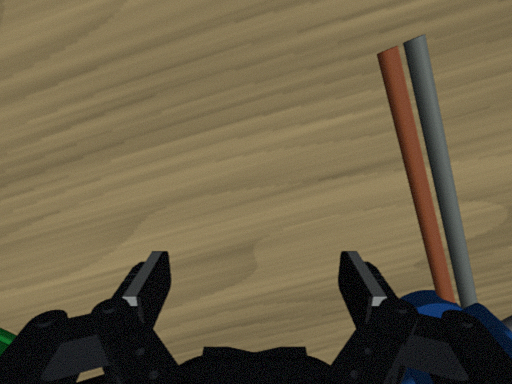

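Top view: the lantern candidates are grey (239,193), green (195,240) and green (241,239), so I choose the grey one. The tester candidates are grey (325,200), green (307,267) and purple (377,263), so I choose the grey one. The cradle is black at (167,190). The glue is at (272,126), the jar at (317,138) and the hammer at (203,131). Next I check with a close crop and measure.

```bash
cat > h.py <<'E'
import numpy as np,cv2
from scipy.spatial.transform import Rotation as Ro
def ray(c,uv,st=None):
    K=c["mtx"]; d=np.linalg.inv(K)@np.array([uv[0],uv[1],1.])
    if "hand_eye" in c:
        H=c["hand_eye"]; T=np.eye(4);T[:3,:3]=Ro.from_rotvec(st["orientation"]).as_matrix();T[:3,3]=st["eef_pos"]
        M=T@H; return M[:3,3],M[:3,:3]@d
    R=np.array(c["R"]);t=np.array(c["t"]); return -R.T@t,R.T@d
def onz(c,uv,z,st=None):
    o,d=ray(c,uv,st); return o+d*(z-o[2])/d[2]
E
python3 - <<'E'
from rig import robot
import cv2,numpy as np
im=cv2.imread("pics/top0.png")
cr=im[110:220,140:360]
cv2.imwrite("pics/topcrop.png",cv2.resize(cr,None,fx=3.6,fy=3.6,interpolation=cv2.INTER_CUBIC))
im=cv2.imread("pics/scene0.png")
cv2.imwrite("pics/scenecrop.png",cv2.resize(im[140:310,150:360],None,fx=3.5,fy=3.5,interpolation=cv2.INTER_CUBIC))
E
```

```text
(no output)
```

View pics/topcrop.png

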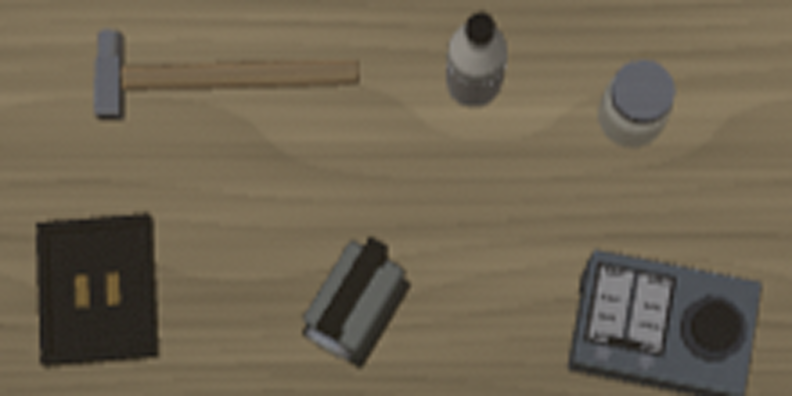

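View pics/scenecrop.png

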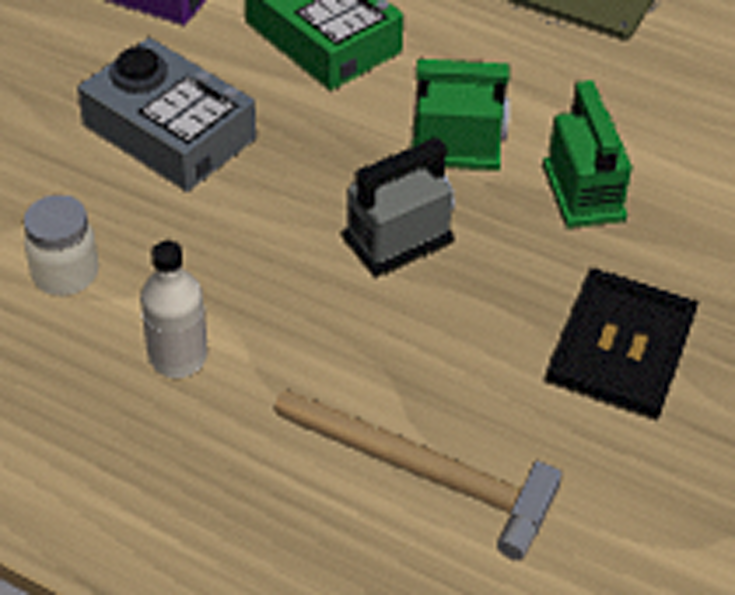

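Run:
```python
from rig import robot
from h import *
c=robot.camera("top");s=robot.camera("scene");im=c["image"]
f=lambda u,v:(u/3.6+140-.36,v/3.6+110-.36)
def p(n,u,v,z): print(n,np.round(onz(c,f(u,v),z)[:2],4))
a=onz(c,f(376,243),.118);b=onz(c,f(328,330),.118);d=b-a
print("handle",(a+b)/2,np.degrees(np.arctan2(d[1],d[0])),np.linalg.norm(d))
hsv=cv2.cvtColor(im,cv2.COLOR_BGR2HSV)
# cradle: dark mask
m=np.zeros(im.shape[:2],np.uint8);m[165:215,145:190]=(im.max(2)[165:215,145:190]<60)*255
cs,_=cv2.findContours(m,0,2);k=max(cs,key=cv2.contourArea);r=cv2.minAreaRect(k);print(r)
bx=cv2.boxPoints(r);P=np.array([onz(c,q,.018)[:2] for q in bx]);print("cradle",P.mean(0),P,np.degrees([np.arctan2(*(P[(i+1)%4]-P[i])[::-1]) for i in range(4)]),[np.linalg.norm(P[(i+1)%4]-P[i]) for i in range(4)])
m=np.zeros(im.shape[:2],np.uint8);m[188:214,325:352]=(im.max(2)[188:214,325:352]<48)*255
M=cv2.moments(m,True);q=(M['m10']/M['m00'],M['m01']/M['m00']);print(q,M['m00'],"button",onz(c,q,.082))
p("testerL",590,252,.06);p("R",762,283,.06)
for n,u,v,z in[("glue",480,28,.15),("jar",642,90,.08),("hamhead",110,75,.02),("hamend",358,70,.02)]:p(n,u,v,z)
g=lambda u,v:(u/3.5+150-.36,v/3.5+140-.36)
a=onz(s,g(361,181),.118);b=onz(s,g(441,152),.118);print("scene handle",a,b,(a+b)/2)
print("button scene",onz(s,g(137,62),.084)); print("cradle sc",[np.round(onz(s,g(*q),.02)[:2],3) for q in[(593,269),(697,303),(658,413),(547,377)]])
```

```text
handle [0.51196185 0.00588619 0.118     ] 151.91138794179602 0.08890254547579263
((166.16207885742188, 190.25515747070312), (39.87225341796875, 32.590721130371094), 86.633544921875)
cradle [0.52973635 0.25597793] [[0.59636942 0.31963884]
 [0.60305455 0.2065971 ]
 [0.46297703 0.19349543]
 [0.45654439 0.30418036]] [ -86.61555417 -174.65658254   93.3261015     6.3087658 ] [np.float64(0.1132392388371633), np.float64(0.1406888897014002), np.float64(0.110871687442315), np.float64(0.14067695563253257)]
(337.890243902439, 200.2987804878049) 164.0 button [ 0.48179738 -0.31976688  0.082     ]
testerL [ 0.5561 -0.2127]
R [ 0.5264 -0.3711]
glue [ 0.741  -0.1082]
jar [ 0.7073 -0.2631]
hamhead [0.7453 0.2507]
hamend [0.75  0.006]
scene handle [ 0.56190956 -0.01060072  0.118     ] [0.48994379 0.03868584 0.118     ] [0.52592667 0.01404256 0.118     ]
button scene [ 0.49133376 -0.31486295  0.084     ]
cradle sc [array([0.473, 0.203]), array([0.465, 0.307]), array([0.606, 0.319]), array([0.617, 0.214])]
```

```bash
cat >> h.py <<'E'
def delta(st,pos,yh):
    """world target TCP pos, tool pointing down with tool-y heading yh deg -> shift cm, turn deg in tool axes"""
    R0=Ro.from_rotvec(st["orientation"]); a=np.radians(yh)
    y=np.array([np.cos(a),np.sin(a),0]);z=np.array([0,0,-1.]);x=np.cross(y,z)
    R1=Ro.from_matrix(np.c_[x,y,z])
    print("shift cm",np.round(R0.inv().apply(np.array(pos)-st["eef_pos"])*100,2),"turn",np.round(np.degrees((R0.inv()*R1).as_rotvec()),2))
E
python3 - <<'E'
from rig import robot
from h import *
s=robot.get_state(); delta(s,[.535,.257,.26],62)
E
```

```text
shift cm [-44.12 -25.28  -2.91] turn [-0.06  0.   11.68]
```

{"method": "step_arm", "body": {
  "series": [
    [1,-44.1,-25.3,-2.9,0,0,11.7],
    [1,-44.1,-25.3,-2.9,0,0,11.7],
    [1,-44.1,-25.3,-2.9,0,0,11.7],
    [1,-44.1,-25.3,-2.9,0,0,11.7],
    [1,-44.1,-25.3,-2.9,0,0,11.7],
    [1,-44.1,-25.3,-2.9,0,0,11.7],
    [1,-44.1,-25.3,-2.9,0,0,11.7],
    [1,-44.1,-25.3,-2.9,0,0,11.7],
    [1,-44.1,-25.3,-2.9,0,0,11.7],
    [1,-44.1,-25.3,-2.9,0,0,11.7],
    [1,-44.1,-25.3,-2.9,0,0,11.7],
    [1,-44.1,-25.3,-2.9,0,0,11.7]
  ]
}}

```text
t: 1.25
eef_pos: [0.5294, 0.2619, 0.26]
orientation: [0.761, 3.048, 0.0]
wrist_force: [-0.1, 0.6, 0.7]
grip_width: 0.0853
```

{"method": "step_arm", "body": {
  "series": [
    [1,0,0,0,0,0,0],
    [1,0,0,0,0,0,0],
    [1,0,0,0,0,0,0]
  ]
}}

```text
t: 1.5
eef_pos: [0.5281, 0.2638, 0.2595]
orientation: [-0.761, -3.047, -0.0]
wrist_force: [0.0, 0.1, 0.2]
grip_width: 0.0855
```

Run:
```python
from rig import robot
from h import *
import pickle
s=robot.get_state();c=robot.camera("wrist");pickle.dump((s,c),open("w1.pkl","wb"))
cv2.imwrite("pics/w1.png",c["image"]);print(s["t"],s["eef_pos"],s["joint_velocities"])
delta(s,[.518,.01,.27],62)
```

```text
1.5 [0.52813423 0.26376678 0.2595073 ] [ 0.02866446 -0.00865711  0.00793502 -0.00230694  0.00384224 -0.00011313]
shift cm [-11.04 -22.87  -1.05] turn [-0.01 -0.05 -0.05]
```

View pics/w1.png

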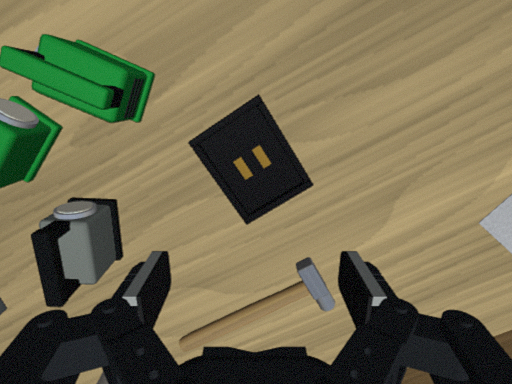

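Wrist view 1: the cradle is whole, with corners about (190,143), (259,96), (312,184) and (247,223). The grey lantern is at (80,245), with its lamp facing the robot. The green ones are at the upper left.

Run:
```python
from h import *
import pickle
s,c=pickle.load(open("w1.pkl","rb"));im=c["image"]
m=np.zeros(im.shape[:2],np.uint8);m[85:232,180:325]=(im.max(2)[85:232,180:325]<62)*255
m=cv2.morphologyEx(m,cv2.MORPH_OPEN,np.ones((5,5)))
cs,_=cv2.findContours(m,0,2);k=max(cs,key=cv2.contourArea)
for z in(0.02,0.0):
    P=np.array([onz(c,q[0],z,s)[:2] for q in k]).astype(np.float32)
    r=cv2.minAreaRect(P*1000);print(z,r)
P=cv2.approxPolyDP(k,6,True)[:,0];print(P.tolist())
```

```text
0.02 ((530.6609497070312, 258.0357360839844), (137.0469970703125, 107.85411834716797), 4.6301116943359375)
0.0 ((534.6363525390625, 255.69529724121094), (144.24505615234375, 113.51889038085938), 4.630100727081299)
[[260, 97], [190, 141], [245, 222], [310, 186]]
```

{"method": "step_arm", "body": {
  "series": [
    [1,-5.5,-11.4,-0.6,0,0,0],
    [1,-11,-22.9,-1.1,0,0,0],
    [1,-11,-22.9,-1.1,0,0,0],
    [1,-11,-22.9,-1.1,0,0,0],
    [1,-11,-22.9,-1.1,0,0,0],
    [1,-11,-22.9,-1.1,0,0,0],
    [1,-11,-22.9,-1.1,0,0,0],
    [1,-11,-22.9,-1.1,0,0,0],
    [1,-11,-22.9,-1.1,0,0,0]
  ]
}}

```text
t: 2.3
eef_pos: [0.5177, 0.0112, 0.2707]
orientation: [-0.759, -3.048, -0.001]
wrist_force: [-0.4, 0.4, 0.2]
grip_width: 0.0852
```

Run:
```python
from rig import robot
from h import *
import pickle
s=robot.get_state();c=robot.camera("wrist");pickle.dump((s,c),open("w2.pkl","wb"))
cv2.imwrite("pics/w2.png",c["image"]);print(s["t"],s["eef_pos"],s["joint_velocities"])
```

```text
2.3 [0.51768273 0.0112367  0.27072309] [ 0.02619017  0.00788861 -0.00472115 -0.00210889  0.00161977 -0.00465892]
```

View pics/w2.png

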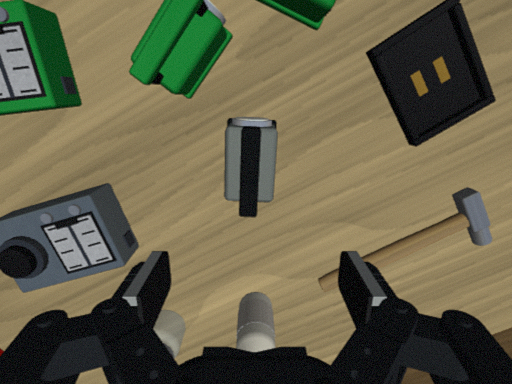

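Wrist view 2: the lantern's black bar runs from about (252,127) to (248,216), nearly in line with the image column. The tester's button is at (20,257), and the cradle is at the upper right.

Run:
```python
from h import *
import pickle
s,c=pickle.load(open("w2.pkl","rb"));im=c["image"]
cv2.imwrite("pics/w2c.png",cv2.resize(im[105:230,200:300],None,fx=4.7,fy=4.7,interpolation=cv2.INTER_CUBIC))
m=np.zeros(im.shape[:2],np.uint8);m[129:220,232:268]=(im.max(2)[129:220,232:268]<45)*255
m=cv2.morphologyEx(m,cv2.MORPH_OPEN,np.ones((5,5)))
cs,_=cv2.findContours(m,0,2);k=max(cs,key=cv2.contourArea);print(cv2.boundingRect(k))
P=np.array([onz(c,q[0],.118,s)[:2] for q in k]).astype(np.float32)
print(cv2.minAreaRect(P*1000), cv2.fitLine(P*1000,2,0,.01,.01).ravel())
```

```text
(240, 129, 20, 87)
((511.3623046875, 8.004447937011719), (18.50934600830078, 92.00714874267578), 59.543025970458984) [ 9.0181416e-01 -4.3212402e-01  5.1207526e+02  1.0045728e+01]
```

View pics/w2c.png

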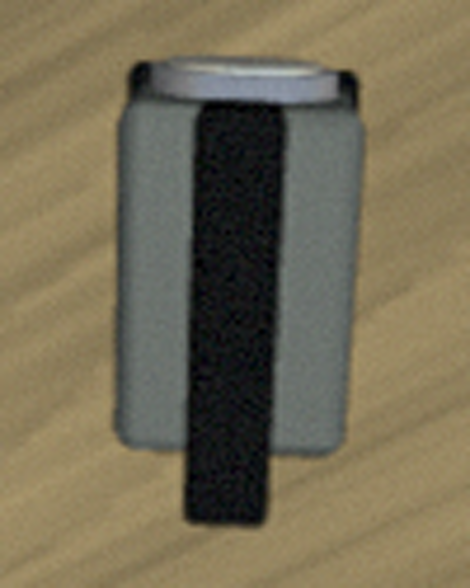

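Run:
```python
from h import *
from rig import robot
import pickle
s,c=pickle.load(open("w2.pkl","rb"))
f=lambda u,v:onz(c,(200+u/4.7-.4,105+v/4.7-.4),.118,s)[:2]
a=f(242,108);b=f(226,521);d=b-a;yaw=np.degrees(np.arctan2(d[1],d[0]));print(a,b,(a+b)/2,yaw,np.linalg.norm(d))
# button
im=c["image"];print("button",onz(c,(21,257),.084,s))
s=robot.get_state();ctr=(a+b)/2
delta(s,[*ctr,.16],yaw+90)
delta(s,[*ctr,.093],yaw+90)
```

```text
[0.47097593 0.03211594] [ 0.55133536 -0.01510558] [0.51115564 0.00850518] -30.43972122215046 0.09320681265533245
button [ 0.47916436 -0.30340461  0.084     ]
shift cm [ 0.43 -0.6  11.07] turn [ 0.03 -0.03  2.55]
shift cm [ 0.43 -0.6  17.77] turn [ 0.03 -0.03  2.55]
```

{"method": "step_arm", "body": {
  "series": [
    [1,0.4,-0.6,3,0,0,2.5],
    [1,0.4,-0.6,6.5,0,0,2.5],
    [1,0.4,-0.6,9.5,0,0,2.5],
    [1,0.4,-0.6,12,0,0,2.5],
    [1,0.4,-0.6,14,0,0,2.5],
    [1,0.4,-0.6,15.5,0,0,2.5],
    [1,0.4,-0.6,16.7,0,0,2.5],
    [1,0.4,-0.6,17.5,0,0,2.5],
    [1,0.4,-0.6,17.8,0,0,2.5],
    [1,0.4,-0.6,17.8,0,0,2.5],
    [1,0.4,-0.6,17.8,0,0,2.5]
  ]
}}

```text
t: 3.27
eef_pos: [0.5123, 0.0068, 0.0937]
orientation: [0.825, 3.03, 0.0]
wrist_force: [0.2, -0.1, 0.1]
grip_width: 0.0855
```

Run:
```python
from rig import robot
from h import *
s=robot.get_state();c=robot.camera("wrist");cv2.imwrite("pics/w3.png",c["image"]);print(s["t"],s["eef_pos"],s["wrist_force"])
```

```text
3.2667 [0.51233679 0.00681384 0.09370098] [ 0.15491151 -0.05032676  0.08976177]
```

View pics/w3.png

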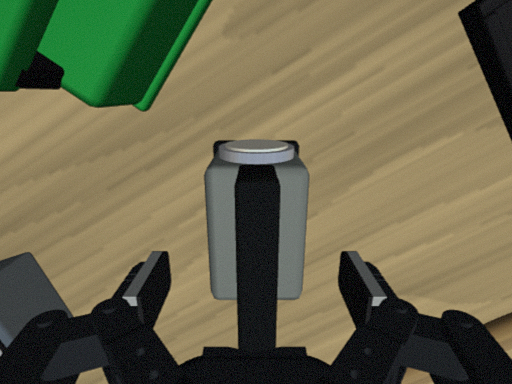

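Wrist view 3: the bar is centred between the open fingers, at column 256 against 254. I close now.

{"method": "step_arm", "body": {
  "series": [
    [-1,0,0,0,0,0,0],
    [-1,0,0,0,0,0,0],
    [-1,0,0,0,0,0,0],
    [-1,0,0,0,0,0,0],
    [-1,0,0,0,0,0,0],
    [-1,0,0,0,0,0,0],
    [-1,0,0,0,0,0,0],
    [-1,0,0,0,0,0,0],
    [-1,0,0,0,0,0,0],
    [-1,0,0,0,0,0,0]
  ]
}}

```text
t: 4.15
eef_pos: [0.5119, 0.0066, 0.0931]
orientation: [0.827, 3.03, 0.001]
wrist_force: [1.3, 1.4, 0.5]
grip_width: 0.0191
```

{"method": "step_arm", "body": {
  "series": [
    [-1,0,0,-0.5,0,0,0],
    [-1,0,0,-1.5,0,0,0],
    [-1,0,0,-3,0,0,0],
    [-1,0,0,-5,0,0,0],
    [-1,0,0,-6,0,0,0],
    [-1,0,0,-6,0,0,0],
    [-1,0,0,-6,0,0,0]
  ]
}}

```text
t: 4.73
eef_pos: [0.5116, 0.0064, 0.1531]
orientation: [0.827, 3.03, -0.0]
wrist_force: [-0.0, -0.7, -5.2]
grip_width: 0.0189
```

Run:
```python
from rig import robot
from h import *
s=robot.get_state();c=robot.camera("wrist");cv2.imwrite("pics/w4.png",c["image"]);print(s["t"],s["eef_pos"],s["wrist_force"],s["moment"],s["grip_width"])
delta(s,[.531,.2575,.155],94.6)
```

```text
4.7333 [0.51161665 0.0063903  0.15309088] [-1.24536016e-03 -6.92201081e-01 -5.23678782e+00] [0.04106039 0.00253597 0.00703924] 0.018866558247032827
shift cm [11.08 22.62 -0.2 ] turn [-1.000e-02  4.000e-02 -3.512e+01]
```

View pics/w4.png

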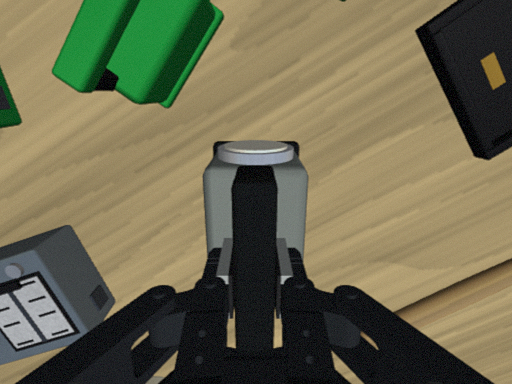

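The lantern is lifted: the grip is 18.9 mm wide, it weighs about 0.53 kg and hangs level. I carry it to above the cradle.

{"method": "step_arm", "body": {
  "series": [
    [-1,0.6,1.1,-0.2,0,0,-2],
    [-1,1.7,3.4,-0.2,0,0,-6],
    [-1,3.3,6.8,-0.2,0,0,-11],
    [-1,5,10.2,-0.2,0,0,-16],
    [-1,6.7,13.6,-0.2,0,0,-22],
    [-1,8.3,17,-0.2,0,0,-27],
    [-1,9.7,19.8,-0.2,0,0,-31],
    [-1,10.5,21.5,-0.2,0,0,-34],
    [-1,11.1,22.6,-0.2,0,0,-35],
    [-1,11.1,22.6,-0.2,0,0,-35],
    [-1,11.1,22.6,-0.2,0,0,-35],
    [-1,11.1,22.6,-0.2,0,0,-35]
  ]
}}

```text
t: 5.78
eef_pos: [0.5302, 0.2568, 0.154]
orientation: [0.122, -3.138, 0.002]
wrist_force: [-0.3, -0.1, -4.2]
grip_width: 0.0185
```

Run:
```python
from rig import robot
from h import *
import pickle
s=robot.get_state();print(s["t"],s["eef_pos"],s["wrist_force"],s["moment"],s["grip_width"])
delta(s,[.531,.2575,.103],94.6)
for n in("wrist","top","scene"):
    c=robot.camera(n);cv2.imwrite(f"pics/{n}5.png",c["image"]);pickle.dump((s,c),open(n+"5.pkl","wb"))
a=cv2.resize(cv2.imread("pics/top5.png")[140:240,110:250],None,fx=2.8,fy=2.8,interpolation=2)
b=cv2.resize(cv2.imread("pics/scene5.png")[160:280,250:390],None,fx=2.8,fy=2.8,interpolation=2)
o=np.zeros((340,784,3),np.uint8);o[:a.shape[0],:392]=a;o[:b.shape[0],392:]=b
cv2.imwrite("pics/pair5.png",o)
```

```text
5.7833 [0.53023745 0.25677176 0.15395719] [-0.2601441  -0.12330151 -4.16994822] [ 0.0024787  -0.02033614 -0.03859444] 0.018545764796659977
shift cm [-0.09  0.07  5.1 ] turn [-0.05 -0.09 -0.16]
```

View pics/wrist5.png

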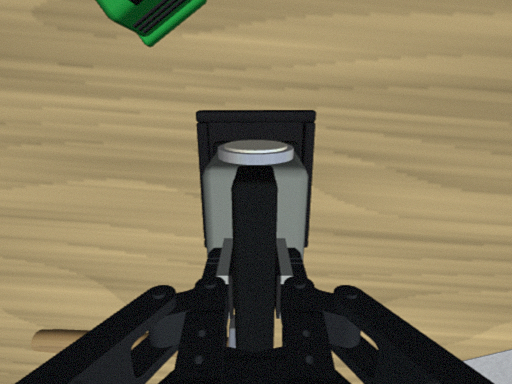

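View pics/pair5.png

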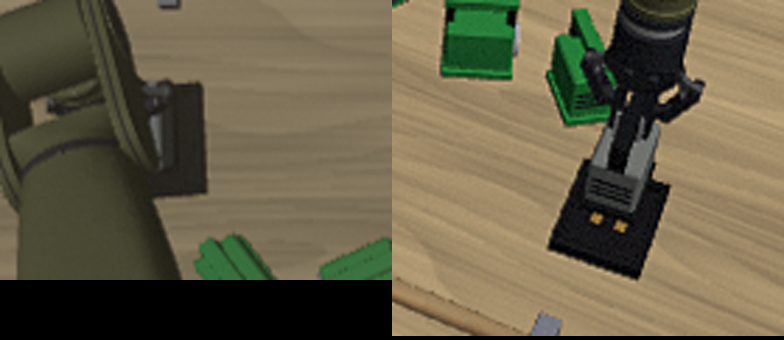

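Aligned: the cradle rim spans columns 197–315 with its near edge at row 111, and the lantern is centred on column 256, parallel to it. A quick numeric check along x comes before lowering.

Run:
```python
from h import *
import pickle
s,c=pickle.load(open("wrist5.pkl","rb"))
R=Ro.from_rotvec(s["orientation"])
for uv in[(197,111),(315,111),(256,111)]:
    print(np.round(R.inv().apply(onz(c,uv,.02,s)-s["eef_pos"])*1000,1))
for uv in[(256,166)]: print(np.round(R.inv().apply(onz(c,uv,.178,s)-s["eef_pos"])*1000,1))
```

```text
[ 68.  -51.8 134.1]
[ 67.9  54.3 134. ]
[ 67.9   1.3 134.1]
[ 55.    0.5 -24. ]
```

Run:
```python
from h import *
import pickle
s,c=pickle.load(open("wrist5.pkl","rb"))
cv2.imwrite("pics/w5c.png",cv2.resize(c["image"][95:215,190:325],None,fx=5,fy=5,interpolation=2))
```

```text
(no output)
```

View pics/w5c.png

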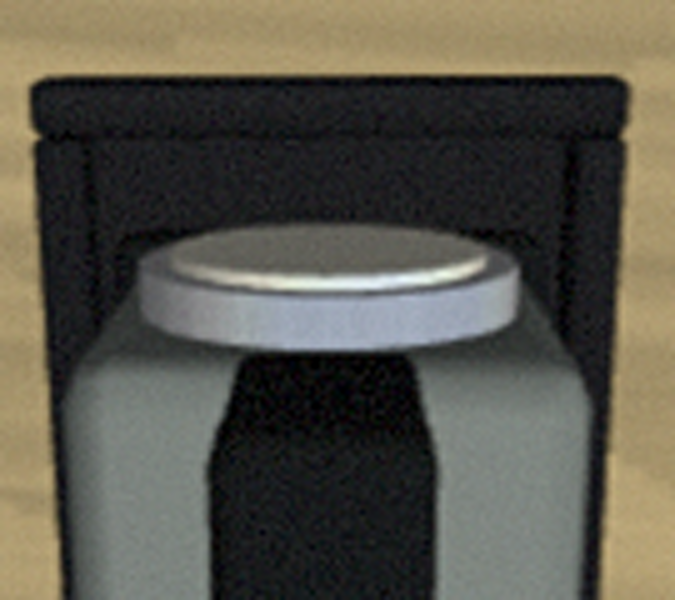

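Run:
```python
from h import *
import pickle
s,c=pickle.load(open("wrist5.pkl","rb"))
R=Ro.from_rotvec(s["orientation"])
for uv,z in[((256,110),.02),((256,122),.02),((254,187.5),.178),((203.5,174),.14),((307.5,174),.14)]:
    print(uv,np.round(R.inv().apply(onz(c,uv,z,s)-s["eef_pos"])*1000,1))
```

```text
(256, 110) [ 68.8   1.3 134.1]
(256, 122) [ 58.3   1.3 134. ]
(254, 187.5) [ 45.8  -0.3 -24. ]
(203.5, 174) [ 41.5 -27.8  14. ]
(307.5, 174) [41.5 28.7 14. ]
```

{"method": "step_arm", "body": {
  "series": [
    [-1,0,0.1,0.8,0,0,0],
    [-1,0,0.1,2,0,0,0],
    [-1,0,0.1,3.2,0,0,0],
    [-1,0,0.1,4.2,0,0,0],
    [-1,0,0.1,4.6,0,0,0],
    [-1,0,0.1,4.8,0,0,0],
    [-1,0,0.1,4.9,0,0,0],
    [-1,0,0.1,5.0,0,0,0],
    [-1,0,0.1,5.1,0,0,0],
    [-1,0,0.1,5.1,0,0,0],
    [-1,0,0.1,5.1,0,0,0]
  ]
}}

```text
t: 6.85
eef_pos: [0.5309, 0.2587, 0.1043]
orientation: [-0.123, 3.138, 0.0]
wrist_force: [-0.4, 0.5, -5.5]
grip_width: 0.0189
```

{"method": "step_arm", "body": {
  "series": [
    [-1,0,0,0.1,0,0,0],
    [-1,0,0,0.15,0,0,0],
    [-1,0,0,0.2,0,0,0],
    [-1,0,0,0.2,0,0,0],
    [-1,0,0,0.2,0,0,0]
  ]
}}

```text
t: 7.27
eef_pos: [0.5306, 0.2585, 0.1018]
orientation: [0.123, -3.139, 0.0]
wrist_force: [-0.0, 0.9, -5.1]
grip_width: 0.019
```

{"method": "step_arm", "body": {
  "series": [
    [-1,0,0,0.05,0,0,0],
    [-1,0,0,0.1,0,0,0],
    [-1,0,0,0.1,0,0,0]
  ]
}}

```text
t: 7.52
eef_pos: [0.5308, 0.2587, 0.1011]
orientation: [-0.123, 3.139, 0.0]
wrist_force: [0.2, -0.7, -3.0]
grip_width: 0.019
```

{"method": "step_arm", "body": {
  "series": [
    [-1,0,0,0.05,0,0,0],
    [-1,0,0,0.1,0,0,0],
    [-1,0,0,0.1,0,0,0]
  ]
}}

```text
t: 7.77
eef_pos: [0.531, 0.2589, 0.101]
orientation: [-0.123, 3.139, 0.001]
wrist_force: [-3.0, 0.4, 3.4]
grip_width: 0.0189
```

Run:
```python
from rig import robot
from h import *
s=robot.get_state();print(s["t"],s["eef_pos"],s["wrist_force"],s["moment"])
c=robot.camera("wrist");cv2.imwrite("pics/w6.png",c["image"])
```

```text
7.7667 [0.53096766 0.25893172 0.10103581] [-2.99071755  0.43728491  3.39085742] [-0.16770797  0.65896621 -0.08327672]
```

View pics/w6.png

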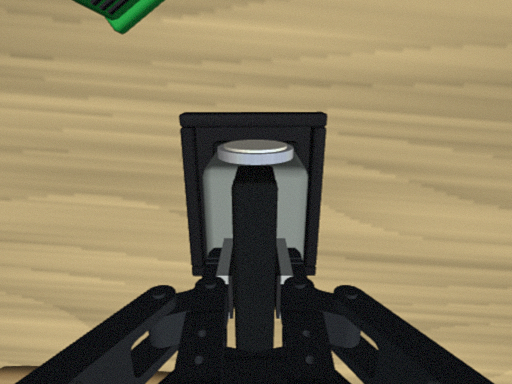

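Wrist view: the lantern is inside the rim (inner sides at columns 198–310, body 204–308) and bears on the floor. I release it.

{"method": "step_arm", "body": {
  "series": [
    [0.2,0,0,0,0,0,0],
    [0.2,0,0,0,0,0,0],
    [0.2,0,0,0,0,0,0],
    [1,0,0,0,0,0,0],
    [1,0,0,0,0,0,0],
    [1,0,0,0,0,0,0],
    [1,0,0,0,0,0,0],
    [1,0,0,-1,0,0,0],
    [1,0,0,-3.5,0,0,0],
    [1,0,0,-7,0,0,0],
    [1,0,0,-11,0,0,0],
    [1,0,0,-13,0,0,0]
  ]
}}

```text
t: 8.82
eef_pos: [0.5324, 0.2592, 0.2362]
orientation: [-0.123, 3.132, 0.004]
wrist_force: [0.6, 0.9, 1.3]
grip_width: 0.0854
```

Run:
```python
from rig import robot
from h import *
s=robot.get_state();print(s["t"],s["eef_pos"],s["wrist_force"],s["moment"],s["grip_width"])
c=robot.camera("wrist");cv2.imwrite("pics/w7.png",c["image"])
delta(s,[.44,-.31,.25],80)
```

```text
8.8167 [0.53238906 0.259226   0.23624481] [0.55465373 0.91894702 1.29660902] [ 0.01551518 -0.06303203 -0.02732747] 0.0854320947833986
shift cm [ 13.65 -56.02  -1.59] turn [ 0.17  0.4  14.49]
```

View pics/w7.png

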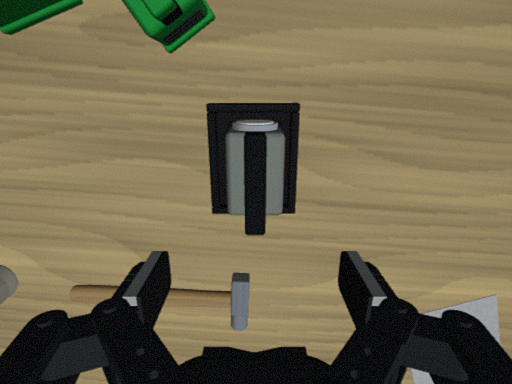

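The lantern is standing in the cradle, released. Now I move to the tester with the gripper shut.

Run:
```python
from rig import robot
from h import *
s=robot.get_state();delta(s,[.48,-.31,.26],65)
```

```text
shift cm [  9.82 -56.38  -2.33] turn [ 0.41  0.69 29.49]
```

{"method": "step_arm", "body": {
  "series": [
    [-1,0.4,-2,-2.3,0,0,2],
    [-1,1,-6,-2.3,0,0,6],
    [-1,9.8,-56.4,-2.3,0.4,0.7,29.5],
    [-1,9.8,-56.4,-2.3,0.4,0.7,29.5],
    [-1,9.8,-56.4,-2.3,0.4,0.7,29.5],
    [-1,9.8,-56.4,-2.3,0.4,0.7,29.5],
    [-1,9.8,-56.4,-2.3,0.4,0.7,29.5],
    [-1,9.8,-56.4,-2.3,0.4,0.7,29.5],
    [-1,9.8,-56.4,-2.3,0.4,0.7,29.5],
    [-1,9.8,-56.4,-2.3,0.4,0.7,29.5],
    [-1,9.8,-56.4,-2.3,0.4,0.7,29.5],
    [-1,9.8,-56.4,-2.3,0.4,0.7,29.5]
  ]
}}

```text
t: 9.87
eef_pos: [0.4854, -0.2188, 0.2536]
orientation: [-0.678, -3.057, 0.012]
wrist_force: [0.1, 1.2, 0.3]
grip_width: -0.0001
```

Run:
```python
from rig import robot
from h import *
s=robot.get_state();delta(s,[.48,-.31,.26],65)
```

```text
shift cm [-3.37 -8.49 -0.59] turn [-0.56 -0.5  -0.03]
```

{"method": "step_arm", "body": {
  "series": [
    [-1,-2.6,-6.5,-0.5,0,0,0],
    [-1,-3.2,-8,-0.6,0,0,0],
    [-1,-3.2,-8,-0.6,0,0,0],
    [-1,-3.2,-8,-0.6,0,0,0],
    [-1,-3.2,-8,-0.6,0,0,0],
    [-1,-3.2,-8,-0.6,0,0,0],
    [-1,-3.2,-8,-0.6,0,0,0]
  ]
}}

```text
t: 10.45
eef_pos: [0.4815, -0.3015, 0.2593]
orientation: [-0.675, -3.056, 0.011]
wrist_force: [-0.0, 0.2, -0.3]
grip_width: -0.0002
```

Run:
```python
from rig import robot
from h import *
import pickle
s=robot.get_state();c=robot.camera("wrist");cv2.imwrite("pics/w8.png",c["image"]);pickle.dump((s,c),open("w8.pkl","wb"))
print(s["t"],s["eef_pos"],s["orientation"],s["wrist_force"])
```

```text
10.45 [ 0.48149201 -0.30145534  0.2592929 ] [-0.67504927 -3.05611208  0.01119186] [-0.04077813  0.16833227 -0.27287777]
```

View pics/w8.png

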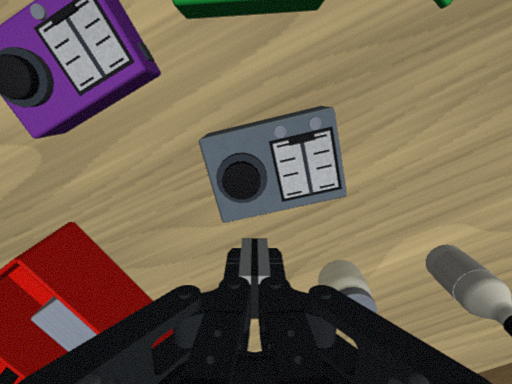

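Wrist view 8: the grey tester is in the centre, with its button top at about (241,180) and the gauge marker at its rest end, about (302,138). The purple one is at the upper left.

Run:
```python
from rig import robot
from h import *
import pickle
s,c=pickle.load(open("w8.pkl","rb"));im=c["image"]
m=np.zeros(im.shape[:2],np.uint8);m[150:210,212:270]=(im.max(2)[150:210,212:270]<38)*255
m=cv2.morphologyEx(m,cv2.MORPH_OPEN,np.ones((5,5)))
cs,_=cv2.findContours(m,0,2);k=max(cs,key=cv2.contourArea);print(cv2.minEnclosingCircle(k),cv2.boundingRect(k))
q=cv2.minEnclosingCircle(k)[0]
b=onz(c,q,.084,s);print(b)
s=robot.get_state()
delta(s,[*b[:2],.10],65);delta(s,[*b[:2],.084],65)
```

```text
((241.10401916503906, 180.03372192382812), 19.311792373657227) (223, 162, 37, 36)
[ 0.48089861 -0.3197487   0.084     ]
shift cm [-0.87 -1.53 15.94] turn [-0.55 -0.57  0.09]
shift cm [-0.89 -1.51 17.54] turn [-0.55 -0.57  0.09]
```

{"method": "step_arm", "body": {
  "series": [
    [-1,-0.9,-1.5,3,-0.5,-0.5,0],
    [-1,-0.9,-1.5,6.5,-0.5,-0.5,0],
    [-1,-0.9,-1.5,10,-0.5,-0.5,0],
    [-1,-0.9,-1.5,12.5,-0.5,-0.5,0],
    [-1,-0.9,-1.5,14.3,-0.5,-0.5,0],
    [-1,-0.9,-1.5,15.4,-0.5,-0.5,0],
    [-1,-0.9,-1.5,16,-0.5,-0.5,0],
    [-1,-0.9,-1.5,16,-0.5,-0.5,0],
    [-1,-0.9,-1.5,16,-0.5,-0.5,0],
    [-1,-0.9,-1.5,16,-0.5,-0.5,0]
  ]
}}

```text
t: 11.33
eef_pos: [0.4821, -0.3216, 0.1013]
orientation: [0.68, 3.066, -0.003]
wrist_force: [0.8, 0.3, -0.2]
grip_width: 0.0003
```

Run:
```python
from rig import robot
from h import *
s=robot.get_state();c=robot.camera("wrist");cv2.imwrite("pics/w9.png",c["image"])
print(s["t"],s["eef_pos"],s["orientation"],s["wrist_force"])
delta(s,[.481,-.3197,.084],65)
```

```text
11.3333 [ 0.48208129 -0.32161736  0.10128265] [ 0.67955159  3.06569724 -0.00342183] [ 0.80110712  0.27673061 -0.24547636]
shift cm [0.18 0.13 1.73] turn [-0.1   0.11  0.  ]
```

View pics/w9.png

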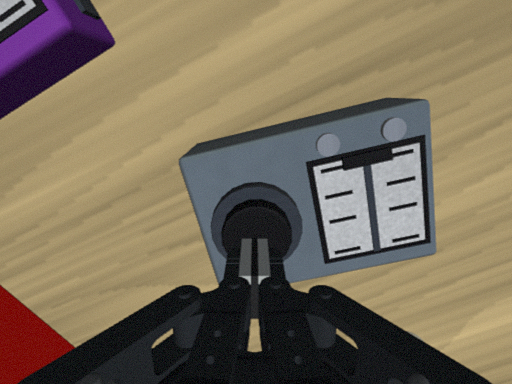

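{"method": "step_arm", "body": {
  "series": [
    [-1,0.1,0.1,1.2,0,0,0],
    [-1,0.1,0.1,1.7,0,0,0],
    [-1,0.1,0.1,2.2,0,0,0],
    [-1,0.1,0.1,2.6,0,0,0],
    [-1,0.1,0.1,2.65,0,0,0],
    [-1,0.1,0.1,2.65,0,0,0],
    [-1,0.1,0.1,2.65,0,0,0],
    [-1,0.1,0.1,2.65,0,0,0]
  ]
}}

```text
t: 12.05
eef_pos: [0.4807, -0.3198, 0.0759]
orientation: [-0.68, -3.065, 0.001]
wrist_force: [-6.8, 5.9, 18.6]
grip_width: 0.0004
```

Fully down at z = 0.076 with 19 N, pressed since about t = 11.7. I hold.

{"method": "step_arm", "body": {
  "series": [
    [-1,0,0,0,0,0,0],
    [-1,0,0,0,0,0,0],
    [-1,0,0,0,0,0,0],
    [-1,0,0,0,0,0,0],
    [-1,0,0,0,0,0,0],
    [-1,0,0,0,0,0,0],
    [-1,0,0,0,0,0,0],
    [-1,0,0,0,0,0,0],
    [-1,0,0,0,0,0,0],
    [-1,0,0,0,0,0,0],
    [-1,0,0,0,0,0,0],
    [-1,0,0,0,0,0,0]
  ]
}}

```text
t: 13.05
eef_pos: [0.4807, -0.3198, 0.0759]
orientation: [-0.68, -3.065, 0.001]
wrist_force: [-7.4, 6.0, 18.6]
grip_width: 0.0
```

Run:
```python
from rig import robot
from h import *
s=robot.get_state();c=robot.camera("wrist");cv2.imwrite("pics/w10.png",c["image"])
print(s["t"],s["eef_pos"],s["wrist_force"])
```

```text
13.05 [ 0.48071762 -0.31980119  0.07588259] [-7.43903695  6.02622239 18.64761232]
```

View pics/w10.png

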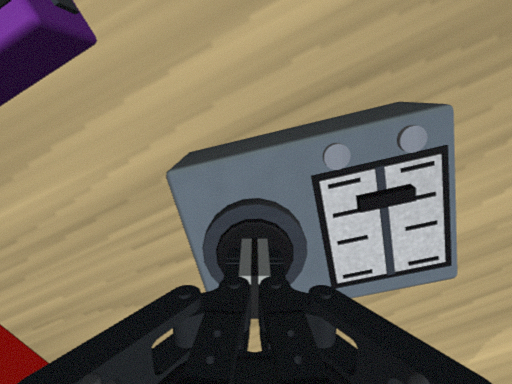

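The gauge marker has left its end and is now at about (386,196). I keep holding until t≈15.7 and then lift.

{"method": "step_arm", "body": {
  "series": [
    [-1,0,0,0,0,0,0],
    [-1,0,0,0,0,0,0],
    [-1,0,0,0,0,0,0],
    [-1,0,0,0,0,0,0],
    [-1,0,0,0,0,0,0],
    [-1,0,0,0,0,0,0],
    [-1,0,0,0,0,0,0],
    [-1,0,0,0,0,0,0],
    [-1,0,0,0,0,0,0],
    [-1,0,0,0,0,0,0],
    [-1,0,0,0,0,0,0],
    [-1,0,0,0,0,0,0]
  ]
}}

```text
t: 14.1
eef_pos: [0.4807, -0.3198, 0.0759]
orientation: [-0.68, -3.065, 0.001]
wrist_force: [-8.4, 4.8, 17.3]
grip_width: 0.0
```

{"method": "step_arm", "body": {
  "series": [
    [-1,0,0,0,0,0,0],
    [-1,0,0,0,0,0,0],
    [-1,0,0,0,0,0,0],
    [-1,0,0,0,0,0,0],
    [-1,0,0,0,0,0,0],
    [-1,0,0,0,0,0,0],
    [-1,0,0,0,0,0,0],
    [-1,0,0,0,0,0,0],
    [-1,0,0,0,0,0,0],
    [-1,0,0,0,0,0,0],
    [-1,0,0,0,0,0,0],
    [-1,0,0,0,0,0,0]
  ]
}}

```text
t: 15.1
eef_pos: [0.4807, -0.3198, 0.0759]
orientation: [-0.68, -3.065, 0.001]
wrist_force: [-6.4, 5.7, 18.7]
grip_width: -0.0003
```

{"method": "step_arm", "body": {
  "series": [
    [-1,0,0,0,0,0,0],
    [-1,0,0,0,0,0,0],
    [-1,0,0,0,0,0,0],
    [-1,0,0,0,0,0,0],
    [-1,0,0,0,0,0,0],
    [-1,0,0,0,0,0,0],
    [-1,0,0,0,0,0,0],
    [-1,0,0,-1.2,0,0,0],
    [-1,0,0,-4,0,0,0],
    [-1,0,0,-8,0,0,0],
    [-1,0,0,-11,0,0,0],
    [-1,0,0,-11,0,0,0]
  ]
}}

```text
t: 16.1
eef_pos: [0.4837, -0.3222, 0.1909]
orientation: [0.678, 3.057, -0.01]
wrist_force: [1.2, 0.7, 1.2]
grip_width: 0.0
```

Run:
```python
from rig import robot
from h import *
s=robot.get_state();print(s["t"],s["eef_pos"],s["wrist_force"])
for n in("wrist","top","scene"):cv2.imwrite(f"pics/{n}11.png",robot.camera(n)["image"])
a=cv2.imread("pics/top11.png")[90:290,130:400];b=cv2.imread("pics/scene11.png")[110:310,130:400]
cv2.imwrite("pics/p11.png",np.hstack([cv2.resize(x,(400,296),interpolation=2) for x in(a,b)]))
```

```text
16.1 [ 0.48372991 -0.32217414  0.19086156] [1.16065574 0.68961839 1.19363025]
```

View pics/wrist11.png

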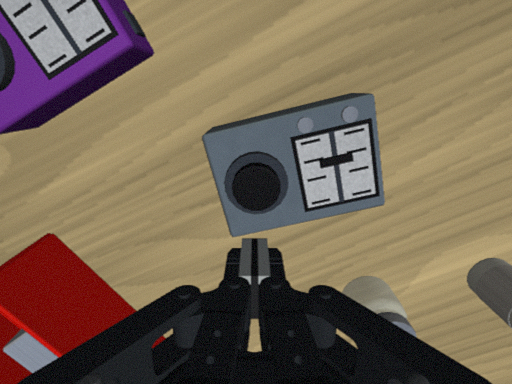

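View pics/p11.png

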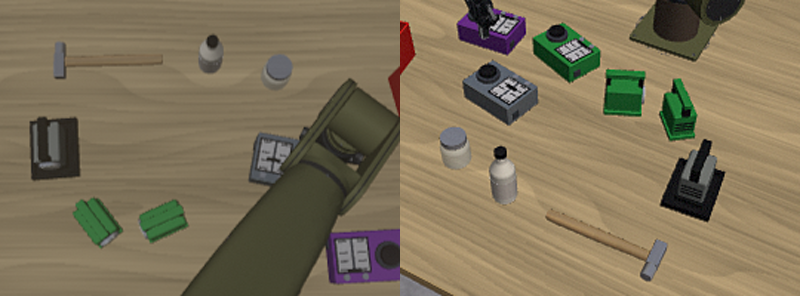

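The button is up at (256,187). The gauge marker is about mid-scale at (337,160), which fits about 4 s. The lantern stands in the cradle, and the glue, jar and hammer look as before. I hand in.

Run:
```python
from rig import robot
s=robot.get_state();print(s["t"],abs(s["joint_velocities"]).max(),robot.finish_job())
```

```text
the job is handed in; nothing more can be done
16.25 0.035389366038013036 None
```

The lantern is standing upright in the charging cradle, released, and the load test on the grey tester is done. I handed the job in at t = 16.25 s.

- **Lantern:** I gripped the grey lantern by its handle and lowered it until the cradle floor carried it. The wrist force went from about -5 N to +3 N before I opened the gripper. Later pictures from all three cameras show it inside the rim.
- **Load test:** I held the button fully down (TCP at 0.076 m, about 19 N) from about t = 11.7 s to 15.7 s, so about 4 s without a break. It sprang back up, and the gauge marker had moved to about mid-scale, which fits that time.
- **Bystanders:** The glue bottle, hammer and jar look undisturbed in the last top and scene pictures. I compared these by eye only.
- **Disagreements:** My first rough readings from the scene camera were about 1 cm off the top camera, so I used the wrist and top views instead. During the press there was a sideways force of about 9 N on the fingers, with no visible effect.

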